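# Set the blend wheel on the lounge counter and lock it

### The arm

A 6-joint arm with a two-finger parallel gripper is mounted at the origin on the work surface. World frame = base frame: x ahead of the robot, y to its left, z up, the work surface at z = 0. Lengths are in m, angles in rad, forces in N, time in s.
With the tool pointing down it reaches from about 0.275 to 1 m from the base axis. Payload 8.4 kg.
Tool frame: the origin (TCP) lies midway between the tips of the shut fingers; the grasp point (between the pads) lies behind it (ctrl.pinch_z is the z of the grasp point in the tool frame, in m); z points along the fingers, y is the line along which they close (so a half turn about z gives the same grasp; the last joint's range is limited). The gripper opens to 85 mm and grips with 20 to 120 N. Pads are 22 mm wide; open, the fingers measure 114 mm over their backs; the gripper's body (76 mm by 85 mm) begins 54 mm behind the grasp point. The pads swing forward as they close: fully open they stand 13 mm farther back than shut.
Start: joints at [-1.288, 0.353, 1.633, -0, 1.155, -0.002], TCP at [0.176, -0.6, 0.231] pointing down, gripper open.
Joint ranges: [-2.63, 2.63], [-0.92, 2.1], [0.06, 2.66], [-1.3, 4.44], [0, 2.69], [-3.02, 3.02]. Speed limits (rad/s): [2.22, 2.22, 2.79, 3.14, 3.14, 3.14].

### API

Orientations are given as a unit quaternion [w, x, y, z].
In Python, from rig import ctrl gives the robot as it stands.
- The arm moves only by the tool drive_tool, never from a script. Its arguments are lists of equal length, an entry for each row: "dp": the shift along the tool's x, y, z in m, a list of three; "spin": the turn about the tool's z in degrees. In form: {"dp": [[tx, ty, tz], ...], "spin": [spin, ...]}. A call has exactly 8 rows; each row is the pose to reach, as a shift and turn from the pose commanded when the call began, along the tool's axes at that moment; what a row does not reach only later rows make up. A row lasts 1/12 s, in which the tool goes at most 41.7 mm and 7.16 degrees, less where a joint would pass 70% of its speed; a pose out of reach is approached as far as the arm can. A call with a gripper value outside its range is refused whole. "jaw" is the closure, from 0 (fully open) to 1 (shut), set as the call begins (left out, the last holds). The fingers move at their own pace and stop on an object; the grip force is fixed at half the most. Time passes only in rows, so rows that repeat a pose let the fingers close, or fill a call up. It gives the time, the measured TCP pose, the force, the opening and the grip force at its end, in the units of the state.
- ctrl.get_obs(): the state, without advancing time (a new reading comes with each control period).
- ctrl.grab_frame(name): name is "scene" or "top" or "wrist"; returns a dict with "frame" (384x512x3 uint8, red, green, blue), "camera_matrix" (3x3 intrinsics, pixels), "position" and "attitude" of the camera in the world. Camera axes: x right, y down, z forward; pixel columns grow to the right and rows downward; lengths in m; the calibration is good to about 2 mm. The wrist camera is an equidistant fisheye: a pixel r from the principal point sees the ray r / f radians off the axis. A picture is of the moment at which its call begins. There is no depth.
- ctrl.close_job(): hands the job in; it is judged then, once.
The state is a dict: "t": time; "joints": joint angles; "joint_velocities": joint speeds; "effort": joint torques, N m; "tcp_pos": TCP position; "tool_rot": TCP orientation; "contact_force": force on the tool from outside, world axes, zero at the start; "wrist_torque": the same for the moment, N m; "gripper_width": opening from 0.0 (shut) to 1.0 (fully open); "grasp_force": force on a finger pad.
Only numpy, scipy, OpenCV 4.12 (cv2) and the standard library are available. Lean on these libraries where they do the work, as an engineer would, in place of code of your own. Each camera call takes 0.05 s, during which the arm holds its last target. There are 200 camera calls.

### The job

Set the blend wheel on the bar counter to the cross: press gently on its flat steel disc and drag it round by friction until the sector marked with the diagonal cross shows centred in the fixed window, then push the lock bolt fully home into the rim so that the wheel stays locked there. Never lean on the wheel, its window or its bolt with more than about 20 N, and leave the jar, the bowl and the cup where they stand.

Things in the scene. Friction and masses are not known exactly. Their poses are not given: they have to be found in the camera images.
- wheel_unit: Fixed unit on the counter; origin on the counter under the wheel's axis. Base plate 15 mm thick, x -98 to +138, y -170 to +100 mm in its own frame. Horizontal steel disc (radius 76 mm, 16 mm thick, smooth, no knob) turning about the unit's z axis; window arm on the +x side, lock bolt on the -y side. More than 22 N on any part of it does damage.
- wheel_axis (a point): Point on the disc's axis, fixed to the unit 70 mm above the counter: the NOMINAL height of the disc's top. The true top is up to 4 mm higher or lower and is not measured: find it by touch. The disc sits on a rubber mount that yields 1 mm per 5 N, 5 mm at most.
- drag_spot (a point): Point fixed to the unit, 52 mm from the axis on the far side from the window, at the nominal height of the disc's top: middle of the free part of the disc, clear for 110 degrees to either side. Turning takes 0.12 N m, 2.3 N along the surface here: a light press slips, a press of 8 to 14 N carries the disc along (grip varies; some slip may remain).
- window (a point): Centre of the window, on top of its fixed frame, 52 mm from the axis on the unit's +x side; opening 40 x 36 mm. Arm and frame fill unit x +24 to +124, y -26 to +26 mm, up to 90 mm above the counter. Nothing else stands over the disc.
- blend_wheel (a joint): Angle of the cross from the window's middle, rad, counter-clockwise from above; 0 = centred. Stops at -1.0 and 2.9; starts at 0.7 to 2.2; stays where left. Flat dark marks in six 60-degree sectors, 52 mm from the axis, counter-clockwise: diagonal cross (26 mm), bar across the radius, dot, ring, square, two bars along the radius.
- lock_bolt (a joint): Travel of the bolt, m: 0 = drawn out, 0.018 = fully home; starts 0 to 0.004. Slides along the unit's +y, towards the axis, with 2 N friction to a rubber buffer, stays where left. Its round nose (11 mm) meets the rim at 0.006; it enters one of six notches about 13 mm wide (between the sectors) and centres the wheel if this is within 0.04 rad of 0, else it stops dead on the rim.
- bolt_tab (a point): Middle of the outer (-y) face of the bolt's black upright tab, 95 mm above the counter; moves with the bolt. Tab: 30 mm along unit x, 10 mm thick along y, from 56 to 108 mm above the counter. Push it along the unit's +y. Between tab and disc stands a guide block, top 74 mm.
- glass_jar: Bystander: lidded glass jar, 64 mm wide, 75 mm tall; origin under its centre.
- clay_bowl: Bystander: clay bowl, 72 mm wide, 50 mm tall; origin under its centre.
- steel_cup: Bystander: steel cup, 64 mm wide, 85 mm tall; origin under its centre.

How it is judged:
By the outcome, as a careful person would: the job done as asked, in the order asked, and still so for the second after the job is handed in, with the robot touching nothing.
It also fails if it takes over 58 s, if anything falls off the work surface, if the arm or the gripper's body presses on something with over 40 N, if the wrist force passes 120 N, or if a joint passes its speed limit or range.

## Working session

There is one attempt and no reset: what is moved stays moved. The work goes in short steps, Python scripts to look and compute and a tool call to move; the robot and the scene stay as the last step left them, time stands still between calls to the robot, and variables do not carry over. Pictures are saved under pics/ and viewed, at most 10 in all, crops included, and the job is handed in when it is done.

Besides the shell and the picture viewer there is one more tool, called after "Emit:" as a command line: name --pt "numbers of a row" for each row, then --argument value for the rest. drive_tool: Moves the arm, as the interface text tells. Its arguments: {"type":"object","properties":{"dp":{"type":"array","items":{"type":"array","items":{"type":"number"}}},"spin":{"type":"array","items":{"type":"number"}},"jaw":{"type":"number"}},"required":["dp","spin"]}

```bash
mkdir -p pics; ls
python3 - <<'E'
from rig import ctrl
import cv2,numpy as np
o=ctrl.get_obs()
print({k:np.round(v,3).tolist() for k,v in o.items()}, ctrl.pinch_z)
for n in ("scene","top"):
    g=ctrl.grab_frame(n)
    cv2.imwrite(f"pics/{n}0.png",g["frame"][:,:,::-1])
    print(n,np.round(g["camera_matrix"],1).tolist(),np.round(g["position"],3),np.round(g["attitude"],4))
E
```

```text
pics
{'t': 0.0, 'joints': [-1.288, 0.354, 1.634, 0.0, 1.155, -0.002], 'joint_velocities': [0.001, 0.0, -0.001, 0.0, 0.0, 0.001], 'effort': [-0.0, -60.525, -34.207, 0.0, 0.009, -0.0], 'tcp_pos': [0.175, -0.599, 0.231], 'tool_rot': [-0.001, 0.99, 0.142, -0.0], 'contact_force': [0.366, -0.11, -0.388], 'wrist_torque': [-0.016, 0.004, 0.007], 'grasp_force': 0.0, 'gripper_width': 0.998} -0.0187
scene [[429.9, 0.0, 259.0], [0.0, 429.9, 193.3], [0.0, 0.0, 1.0]] [ 1.245 -0.009  0.842] [-0.2574  0.7221  0.6067 -0.2102]
top [[414.0, 0.0, 252.6], [0.0, 414.0, 197.3], [0.0, 0.0, 1.0]] [0.475 0.076 0.879] [-0.0753  0.7076 -0.7005  0.055 ]
```

View pics/scene0.png

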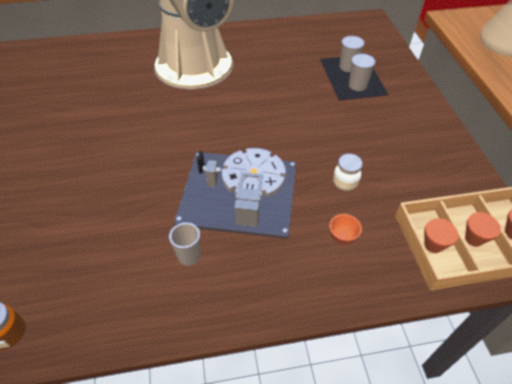

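View pics/top0.png

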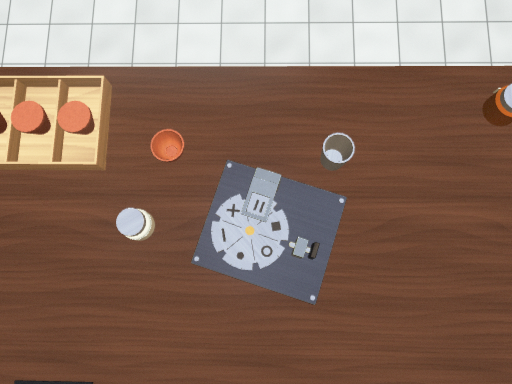

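The top view shows the disc hub at (250,231), the window at about (260,205) showing the two bars, the cross at (233,211) counter-clockwise of it, the bolt tab at (314,250), and plate screws at (229,165), (341,200), (313,297), (196,259). The scene view agrees with this layout.

```bash
cat > h.py <<'E'
import numpy as np,cv2
from scipy.spatial.transform import Rotation as R
rot=lambda q:R.from_quat(np.roll(q,-1)).as_matrix()
def cast(g,uv,z):
    uv=np.atleast_2d(np.float64(uv)); K=g["camera_matrix"]
    d=np.c_[uv,np.ones(len(uv))]@np.linalg.inv(K).T@rot(g["attitude"]).T
    p=np.array(g["position"]); return p+d*((z-p[2])/d[:,2])[:,None]
def blob(img,uv,f,w=7):
    x,y=map(int,uv); c=img[y-w:y+w+1,x-w:x+w+1].astype(float); m=f(c)
    yy,xx=np.nonzero(m); return [x-w+xx.mean(),y-w+yy.mean()],m.sum()
E
python3 - <<'E'
from rig import ctrl
from h import *
g=ctrl.grab_frame("top"); im=g["frame"]
S=[]
for p in [(229,165),(341,200),(313,297),(196,259)]:
    c,n=blob(im,p,lambda c:c.min(2)>120,4); S.append(c); print(c,n)
W=cast(g,S,0.015); print(W.round(4)); 
print([np.linalg.norm(W[i]-W[(i+1)%4]).round(4) for i in range(4)])
ux=(W[0]-W[3])+(W[1]-W[2]); uy=(W[0]-W[1])+(W[3]-W[2])
yaw=np.arctan2(ux[1],ux[0]); yaw2=np.arctan2(-uy[0],uy[1]); print("yaw",yaw,yaw2)
yw=(yaw+yaw2)/2; Rz=np.array([[np.cos(yw),-np.sin(yw)],[np.sin(yw),np.cos(yw)]])
c=W.mean(0)[:2]; ax=c-Rz@[.02,-.035]; print("axis from plate",ax)
hub,n=blob(im,(250,231),lambda c:(c[...,0]-c[...,2]>80),9); print("hub",hub,n,cast(g,hub,.072))
cr,n=blob(im,(233,211),lambda c:c.max(2)<110,8); P=cast(g,cr,.07)[0]; print("cross",cr,n,P)
d=Rz.T@(P[:2]-ax); print("cross r,ang",np.hypot(*d),np.arctan2(d[1],d[0]))
for n,p,z in (("bowl",(167,146),.05),("cup",(339,148),.085),("jar",(131,222),.075)): print(n,cast(g,p,z)[0][:2].round(3), (Rz.T@(cast(g,p,z)[0][:2]-ax)).round(3))
tb,n=blob(im,(314,250),lambda c:c.max(2)<45,10); T=cast(g,tb,.108)[0]; print("tab",tb,n,T,Rz.T@(T[:2]-ax))
for nm,u in (("drag",(-.052,0)),("tabface",(0,-.13))): print(nm,ax+Rz@u)
E
```

```text
[np.float64(229.0), np.float64(165.0)] 21
[np.float64(341.09090909090907), np.float64(200.0909090909091)] 22
[np.float64(312.04), np.float64(297.4)] 25
[np.float64(196.14285714285714), np.float64(258.3333333333333)] 21
[[ 0.7065  0.1542  0.015 ]
 [ 0.6313 -0.0845  0.015 ]
 [ 0.4306 -0.0207  0.015 ]
 [ 0.5061  0.2179  0.015 ]]
[np.float64(0.2503), np.float64(0.2106), np.float64(0.2503), np.float64(0.2102)]
yaw -0.3077816830049999 -0.3058892600474865
axis from plate [0.56010542 0.10615102]
hub [np.float64(249.43859649122808), np.float64(230.17543859649123)] 57 [[0.55976391 0.10597203 0.072     ]]
cross [np.float64(232.78947368421052), np.float64(210.02631578947367)] 38 [0.59966391 0.13960962 0.07      ]
cross r,ang 0.05181072738191314 1.0088865712758084
bowl [0.738 0.282] [0.116 0.222]
cup [ 0.724 -0.07 ] [ 0.209 -0.119]
jar [0.573 0.34 ] [-0.058  0.227]
tab [np.float64(311.030303030303), np.float64(250.87878787878788)] 33 [ 0.51879474 -0.00955283  0.108     ] [-0.00443365 -0.12277743]
drag [0.51053413 0.12185728]
tabface [ 0.52083978 -0.01777722]
```

Emit:
drive_tool --pt "0.015 -0.016 0" --pt "0.04 -0.043 0" --pt "0.067 -0.072 0" --pt "0.094 -0.101 0" --pt "0.121 -0.13 0" --pt "0.148 -0.159 0" --pt "0.175 -0.188 0" --pt "0.2 -0.215 0" --spin '[4, 8, 12, 16, 20, 25, 30, 34]' --jaw 1

```text
t: 0.82
tcp_pos: [0.3074, -0.3352, 0.2312]
tool_rot: [-0.0, 0.988, -0.156, -0.0]
contact_force: [0.1, -0.3, 0.4]
gripper_width: -0.002
grasp_force: 0.0
```

```bash
cat > u.py <<'E'
from rig import ctrl
from h import *
AX=np.array([.560,.106]); YAW=-.307
Rz=np.array([[np.cos(YAW),-np.sin(YAW)],[np.sin(YAW),np.cos(YAW)]])
def st():
    o=ctrl.get_obs(); p=np.array(o["tcp_pos"]); q=Rz.T@(p[:2]-AX); x=rot(o["tool_rot"])[:,0]
    print("t",round(o["t"],2),"unit mm",(q*1e3).round(1),"z",(p[2]*1e3).round(1),"yaw err deg",np.degrees(np.arctan2(x[1],x[0])-YAW).round(2),"F",np.round(o["contact_force"],1),"w",round(o["gripper_width"],2),"j6",round(o["joints"][5],2))
    return q,p[2]
def go(x,y,z):
    q,pz=st(); print("tool dp to target",(x-q[0]).round(4),(-(y-q[1])).round(4),(pz-z).round(4))
E
python3 -c "
from u import *
go(-.0368,-.0368,.12)"
```

```text
t 0.82 unit mm [-107.4 -496.9] z 231.2 yaw err deg -0.37 F [ 0.1 -0.3  0.4] w -0.0 j6 1.05
tool dp to target 0.0706 -0.4601 0.1112
```

Emit:
drive_tool --pt "0.005 -0.033 0" --pt "0.01 -0.067 0" --pt "0.015 -0.1 0" --pt "0.02 -0.134 0" --pt "0.025 -0.168 0" --pt "0.03 -0.2 0" --pt "0.035 -0.235 0" --pt "0.04 -0.265 0" --spin '[0, 0, 0, 0, 0, 0, 0, 0]'

```text
t: 1.48
tcp_pos: [0.4262, -0.095, 0.2313]
tool_rot: [-0.0, 0.988, -0.154, 0.0]
contact_force: [0.6, -0.6, -0.1]
gripper_width: 0.001
grasp_force: 0.0
```

Emit:
drive_tool --pt "0.005 -0.033 0.01" --pt "0.01 -0.067 0.02" --pt "0.015 -0.1 0.035" --pt "0.02 -0.134 0.05" --pt "0.025 -0.165 0.07" --pt "0.03 -0.19 0.09" --pt "0.03 -0.19 0.11" --pt "0.03 -0.19 0.115" --spin '[0, 0, 0, 0, 0, 0, 0, 0]'

```text
t: 2.15
tcp_pos: [0.5105, 0.076, 0.1133]
tool_rot: [0.001, 0.988, -0.153, -0.002]
contact_force: [-1.9, 0.2, -0.7]
gripper_width: 0.001
grasp_force: 0.0
```

```bash
python3 -c "
from u import *
go(-.0368,-.0368,.08)"
```

```text
t 2.15 unit mm [-38.1 -43.6] z 113.3 yaw err deg 0.04 F [-1.9  0.2 -0.7] w 0.0 j6 2.02
tool dp to target 0.0013 -0.0068 0.0333
```

Emit:
drive_tool --pt "0.001 -0.003 0.008" --pt "0.001 -0.005 0.016" --pt "0.001 -0.005 0.024" --pt "0.001 -0.005 0.028" --pt "0.001 -0.005 0.031" --pt "0.001 -0.005 0.031" --pt "0.001 -0.005 0.031" --pt "0.001 -0.005 0.031" --spin '[0, 0, 0, 0, 0, 0, 0, 0]'

```text
t: 2.82
tcp_pos: [0.5148, 0.0793, 0.0857]
tool_rot: [-0.0, 0.988, -0.154, 0.0]
contact_force: [0.6, 0.1, 0.2]
gripper_width: -0.003
grasp_force: 0.0
```

```bash
python3 -c "
from u import *
go(-.0368,-.0368,.075)"
```

```text
t 2.82 unit mm [-35.  -39.1] z 85.7 yaw err deg -0.11 F [0.6 0.1 0.2] w -0.0 j6 2.03
tool dp to target -0.0018 -0.0023 0.0107
```

Emit:
drive_tool --pt "-0.002 -0.002 0.003" --pt "-0.002 -0.002 0.006" --pt "-0.002 -0.002 0.008" --pt "-0.002 -0.002 0.009" --pt "-0.002 -0.002 0.01" --pt "-0.002 -0.002 0.011" --pt "-0.002 -0.002 0.011" --pt "-0.002 -0.002 0.011" --spin '[0, 0, 0, 0, 0, 0, 0, 0]'

```text
t: 3.48
tcp_pos: [0.5132, 0.0819, 0.0742]
tool_rot: [0.0, 0.988, -0.154, -0.0]
contact_force: [-0.5, 0.0, 0.1]
gripper_width: -0.003
grasp_force: 0.0
```

Emit:
drive_tool --pt "0 0 0.0003" --pt "0 0 0.0006" --pt "0 0 0.0009" --pt "0 0 0.0012" --pt "0 0 0.0015" --pt "0 0 0.0018" --pt "0 0 0.002" --pt "0 0 0.002" --spin '[0, 0, 0, 0, 0, 0, 0, 0]'

```text
t: 4.15
tcp_pos: [0.5132, 0.0819, 0.0723]
tool_rot: [-0.0, 0.988, -0.154, -0.0]
contact_force: [-0.7, 0.9, 0.8]
gripper_width: -0.002
grasp_force: 0.0
```

Emit:
drive_tool --pt "0 0 0.0003" --pt "0 0 0.0006" --pt "0 0 0.0009" --pt "0 0 0.0012" --pt "0 0 0.0015" --pt "0 0 0.0015" --pt "0 0 0.0015" --pt "0 0 0.0015" --spin '[0, 0, 0, 0, 0, 0, 0, 0]'

```text
t: 4.82
tcp_pos: [0.5132, 0.0819, 0.0708]
tool_rot: [-0.0, 0.988, -0.154, -0.0]
contact_force: [-0.0, 0.8, 0.3]
gripper_width: 0.001
grasp_force: 0.0
```

Emit:
drive_tool --pt "0 0 0.0003" --pt "0 0 0.0006" --pt "0 0 0.0009" --pt "0 0 0.0012" --pt "0 0 0.0015" --pt "0 0 0.0015" --pt "0 0 0.0015" --pt "0 0 0.0015" --spin '[0, 0, 0, 0, 0, 0, 0, 0]'

```text
t: 5.48
tcp_pos: [0.5132, 0.0819, 0.0694]
tool_rot: [-0.0, 0.988, -0.154, 0.0]
contact_force: [0.4, -0.3, 4.1]
gripper_width: 0.001
grasp_force: 1.9
```

Emit:
drive_tool --pt "0 0 0.0003" --pt "0 0 0.0006" --pt "0 0 0.0009" --pt "0 0 0.0012" --pt "0 0 0.0013" --pt "0 0 0.0013" --pt "0 0 0.0013" --pt "0 0 0.0013" --spin '[0, 0, 0, 0, 0, 0, 0, 0]'

```text
t: 6.15
tcp_pos: [0.5133, 0.082, 0.0682]
tool_rot: [-0.0, 0.988, -0.154, 0.0]
contact_force: [-1.0, -0.3, 7.3]
gripper_width: 0.005
grasp_force: 3.7
```

```bash
python3 -c "
from u import *
q,z=st(); r=np.hypot(*q); a=np.arctan2(q[1],q[0]); print(r,np.degrees(a))
for d in range(4,72,4):
    p=np.array([np.cos(a-np.radians(d)),np.sin(a-np.radians(d))])*r-q
    print(d,(p*[1e3,-1e3]).round(1))
"
```

```text
t 6.15 unit mm [-37.2 -37. ] z 68.2 yaw err deg -0.09 F [-1.  -0.3  7.3] w 0.0 j6 2.03
0.05251779437162129 -135.15942169790745
4 [-2.5 -2.7]
8 [-4.8 -5.5]
12 [-6.9 -8.6]
16 [ -8.8 -11.7]
20 [-10.4 -15. ]
24 [-11.8 -18.3]
28 [-13.  -21.8]
32 [-14.  -25.4]
36 [-14.7 -29. ]
40 [-15.1 -32.6]
44 [-15.3 -36.3]
48 [-15.2 -39.9]
52 [-14.9 -43.6]
56 [-14.3 -47.2]
60 [-13.5 -50.8]
64 [-12.4 -54.3]
68 [-11.  -57.7]
```

Emit:
drive_tool --pt "-0.0012 -0.0013 0.0005" --pt "-0.0037 -0.0041 0.0006" --pt "-0.0059 -0.007 0.0006" --pt "-0.0079 -0.0101 0.0006" --pt "-0.0096 -0.0133 0.0006" --pt "-0.0111 -0.0166 0.0006" --pt "-0.0124 -0.02 0.0006" --pt "-0.013 -0.0218 0.0006" --spin '[0, 0, 0, 0, 0, 0, 0, 0]'

```text
t: 6.82
tcp_pos: [0.5081, 0.1067, 0.0679]
tool_rot: [0.0, 0.988, -0.154, 0.001]
contact_force: [0.1, -3.1, 9.2]
gripper_width: 0.003
grasp_force: 4.3
```

```bash
cat > look.py <<'E'
from u import *
import sys
q,z=st(); print("finger ang",np.degrees(np.arctan2(q[1],q[0])).round(1),"r",np.hypot(*q).round(4))
g=ctrl.grab_frame("top"); im=g["frame"]; cv2.imwrite("pics/%s.png"%sys.argv[1],im[150:310,180:350,::-1].repeat(4,0).repeat(4,1))
m=(im.max(2)<100).astype(np.uint8); n,l,s,c=cv2.connectedComponentsWithStats(m)
for i in range(1,n):
    if 8<s[i,4]<120:
        d=Rz.T@(cast(g,c[i],.07)[0][:2]-AX)
        if .04<np.hypot(*d)<.064: print(c[i].round(1),s[i,4],"r",np.hypot(*d).round(4),"ang rad",np.arctan2(d[1],d[0]).round(3))
E
python3 look.py l1
```

```text
t 6.82 unit mm [-49.7 -15. ] z 67.9 yaw err deg -0.07 F [ 0.1 -3.1  9.2] w 0.0 j6 2.08
finger ang -163.2 r 0.0519
```

View pics/l1.png

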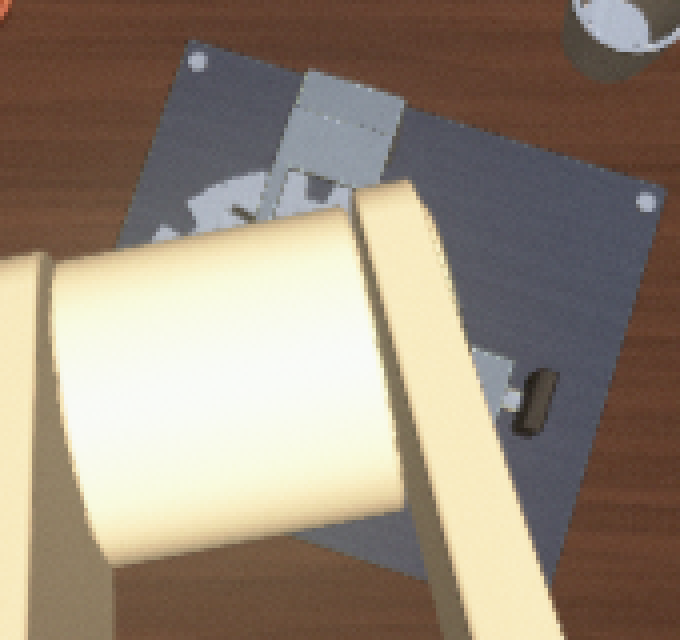

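The arm hides most of the disc from above; only the window edge at about (258,198) full-frame shows. I'll use the scene camera instead.

```bash
cat > look2.py <<'E'
from u import *
import sys
q,z=st(); print("finger ang",np.degrees(np.arctan2(q[1],q[0])).round(1),"r",np.hypot(*q).round(4))
g=ctrl.grab_frame("scene"); im=g["frame"]
# rectified view of disc plane in unit frame, 0.25 mm/px, unit x up, y left
px=3; c=cast(g,[[200,140],[300,140],[300,220],[200,220]],float(sys.argv[2]) if len(sys.argv)>2 else .0685)
U=(c[:,:2]-AX)@Rz*1e3
dst=np.float32([[300-px*u[1],300-px*u[0]] for u in U])
H=cv2.getPerspectiveTransform(np.float32([[200,140],[300,140],[300,220],[200,220]]),dst)
w=cv2.warpPerspective(im,H,(600,600),flags=cv2.INTER_CUBIC)
cv2.circle(w,(300,300),52*px,(255,0,0),1)
cv2.imwrite("pics/%s.png"%sys.argv[1],w[:,:,::-1])
E
python3 look2.py s1
```

```text
t 6.87 unit mm [-49.8 -14.9] z 67.9 yaw err deg -0.07 F [-2.  -2.7  8.4] w -0.0 j6 2.08
finger ang -163.4 r 0.0519
```

View pics/s1.png

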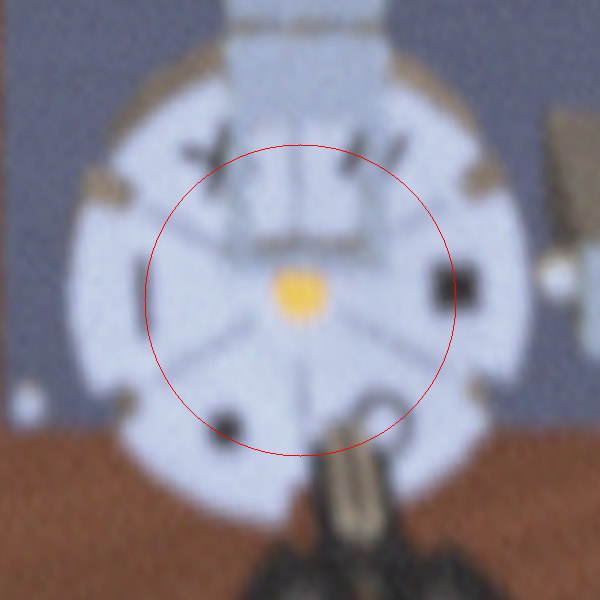

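The rectified view shows the hub at (300,293), the cross at (212,158), dot at (226,430) and square at (455,287), so the cross is about 31.5° from centre. It was 57.8°, and the finger moved 28°, so there is little slip. I'll drag about 30° more.

Emit:
drive_tool --pt "-0.0005 -0.0018 0" --pt "-0.0014 -0.0054 0" --pt "-0.0019 -0.009 0" --pt "-0.0022 -0.0126 0" --pt "-0.0023 -0.0163 0" --pt "-0.0021 -0.02 0" --pt "-0.0016 -0.0236 0" --pt "-0.0009 -0.0272 0" --spin '[0, 0, 0, 0, 0, 0, 0, 0]'

```text
t: 7.58
tcp_pos: [0.5152, 0.1327, 0.0678]
tool_rot: [0.0, 0.988, -0.154, 0.0]
contact_force: [-0.4, -2.5, 9.8]
gripper_width: -0.002
grasp_force: 4.4
```

```bash
cat >> look2.py <<'E'
m=(w.max(2)<115).astype(np.uint8); n,l,s,c=cv2.connectedComponentsWithStats(m)
gy=cv2.inRange(w,(200,130,0),(255,230,140)); yy,xx=np.nonzero(gy); hb=np.array([xx.mean(),yy.mean()]); print("hub",hb)
for i in range(1,n):
    d=c[i]-hb
    if s[i,4]>150 and 110<np.hypot(*d)<195: print(c[i].round(),s[i,4],"r mm",(np.hypot(*d)/px).round(1),"ang deg",np.degrees(np.arctan2(-d[0],-d[1])).round(1))
E
python3 look2.py s2
```

```text
t 7.58 unit mm [-50.8  11.9] z 67.8 yaw err deg -0.08 F [-0.4 -2.5  9.8] w -0.0 j6 2.13
finger ang 166.8 r 0.0522
hub [299.25714286 292.95020408]
[289. 139.] 164 r mm 51.5 ang deg 3.9
[439. 362.] 1333 r mm 51.8 ang deg -116.3
[169. 379.] 407 r mm 52.0 ang deg 123.4
[272. 482.] 455 r mm 63.7 ang deg 171.7
```

View pics/s2.png

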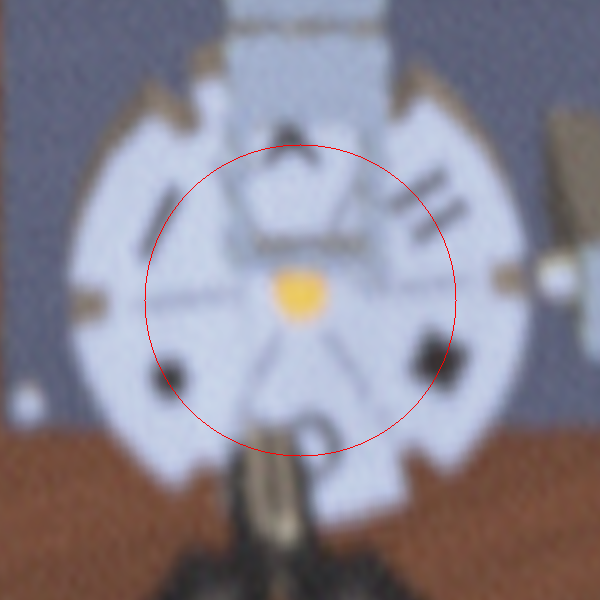

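The cross is now nearly in the window. The dot at (169,379) and square at (439,362) put it at about +3.6°.

Emit:
drive_tool --pt "0.0001 -0.0006 0" --pt "0.0003 -0.0012 0" --pt "0.0004 -0.0018 0" --pt "0.0005 -0.0024 0" --pt "0.0006 -0.0029 0" --pt "0.0007 -0.0033 0" --pt "0.0007 -0.0033 0" --pt "0.0007 -0.0033 0" --spin '[0, 0, 0, 0, 0, 0, 0, 0]'

```text
t: 8.3
tcp_pos: [0.517, 0.1356, 0.0678]
tool_rot: [0.0, 0.988, -0.154, 0.0]
contact_force: [-0.5, -3.0, 8.3]
gripper_width: 0.0
grasp_force: 4.4
```

```bash
python3 look2.py s3
```

```text
t 8.3 unit mm [-50.   15.2] z 67.8 yaw err deg -0.08 F [-0.5 -3.   8.3] w 0.0 j6 2.13
finger ang 163.1 r 0.0522
hub [299.3493266  292.98989899]
[434. 370.] 1268 r mm 51.9 ang deg -119.8
[164. 371.] 446 r mm 52.0 ang deg 120.0
[259. 475.] 459 r mm 62.0 ang deg 167.5
```

Dot and square now agree that the cross is at 0°. I'll lift off and move to the outer side of the tab.

Emit:
drive_tool --pt "0 0 -0.001" --pt "0 0 -0.003" --pt "0 0 -0.01" --pt "0 0 -0.03" --pt "0 0 -0.05" --pt "0 0 -0.075" --pt "0.005 0.02 -0.085" --pt "0.015 0.05 -0.085" --spin '[0, 0, 0, 0, 0, 0, 0, 0]'

```text
t: 9.02
tcp_pos: [0.5172, 0.0851, 0.1553]
tool_rot: [-0.001, 0.988, -0.152, 0.002]
contact_force: [1.0, -0.0, -1.0]
gripper_width: -0.004
grasp_force: 0.0
```

Emit:
drive_tool --pt "0.008 0.03 0" --pt "0.016 0.06 0" --pt "0.024 0.09 0" --pt "0.032 0.12 0" --pt "0.035 0.15 0" --pt "0.035 0.16 0" --pt "0.035 0.16 0" --pt "0.035 0.16 0" --spin '[0, 0, 0, 0, 0, 0, 0, 0]'

```text
t: 9.68
tcp_pos: [0.5002, -0.0794, 0.1524]
tool_rot: [-0.0, 0.988, -0.155, -0.0]
contact_force: [0.8, 0.6, 0.3]
gripper_width: -0.002
grasp_force: 0.0
```

```bash
python3 look2.py s4; python3 look.py l4; python3 -c "
from u import *
go(0,-.175,.088)
g=ctrl.grab_frame('scene');im=g['frame']
m=im.max(2)<60; ys,xs=np.nonzero(m[140:180,190:215]); print(len(xs))
cv2.imwrite('pics/both.png',np.hstack([cv2.imread('pics/s4.png')[:,:600][::2,::2],cv2.resize(im[135:215,180:290,::-1],(440,320),interpolation=2)[:300]]))
"
```

```text
t 9.68 unit mm [  -1.  -194.8] z 152.4 yaw err deg -0.19 F [0.8 0.6 0.3] w -0.0 j6 1.72
finger ang -90.3 r 0.1948
hub [299.23233909 296.40031397]
[300. 141.] 226 r mm 52.0 ang deg -0.2
[435. 375.] 1137 r mm 52.3 ang deg -120.0
[164. 376.] 376 r mm 52.2 ang deg 120.4
t 9.73 unit mm [  -0.9 -194.2] z 152.5 yaw err deg -0.12 F [ 0.3  1.  -0.5] w 0.0 j6 1.72
finger ang -90.3 r 0.1942
[257.5 205.5] 43 r 0.0515 ang rad 0.006
[232.  210.6] 22 r 0.0521 ang rad 1.049
[274.3 221.9] 18 r 0.0513 ang rad -0.933
[275.8 227.8] 20 r 0.0519 ang rad -1.165
[223.4 235.5] 33 r 0.0521 ang rad 2.089
[267.2 250.1] 66 r 0.052 ang rad -2.097
[240.9 255.9] 47 r 0.0527 ang rad -3.14
t 9.78 unit mm [  -0.9 -193.9] z 152.4 yaw err deg -0.07 F [0.2 0.8 0.2] w -0.0 j6 1.72
tool dp to target 0.0009 -0.0189 0.0644
72
```

View pics/both.png

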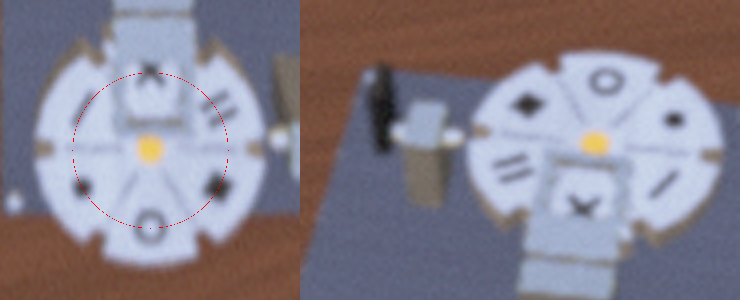

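Both views put the cross centred in the window (0.00 rad) with the finger clear. Next I'll descend outside the tab and approach it slowly.

Emit:
drive_tool --pt "0 0 0.01" --pt "0 0 0.025" --pt "0 0 0.04" --pt "0 0 0.055" --pt "0 0 0.064" --pt "0 -0.01 0.064" --pt "0 -0.02 0.064" --pt "0 -0.028 0.064" --spin '[0, 0, 0, 0, 0, 0, 0, 0]'

```text
t: 10.5
tcp_pos: [0.5098, -0.0515, 0.0888]
tool_rot: [-0.0, 0.988, -0.154, 0.0]
contact_force: [-0.6, 0.4, 0.7]
gripper_width: -0.003
grasp_force: 0.0
```

Emit:
drive_tool --pt "0 -0.001 0" --pt "0 -0.003 0" --pt "0 -0.005 0" --pt "0 -0.007 0" --pt "0 -0.009 0" --pt "0 -0.01 0" --pt "0 -0.01 0" --pt "0 -0.01 0" --spin '[0, 0, 0, 0, 0, 0, 0, 0]'

```text
t: 11.17
tcp_pos: [0.5119, -0.0434, 0.0884]
tool_rot: [0.0, 0.988, -0.154, -0.0]
contact_force: [-0.4, -0.5, 0.2]
gripper_width: -0.002
grasp_force: 0.0
```

```bash
python3 -c "
from u import *
st()"
```

```text
t 11.17 unit mm [  -0.7 -156.9] z 88.4 yaw err deg -0.1 F [-0.4 -0.5  0.2] w -0.0 j6 1.79
```

Emit:
drive_tool --pt "0 -0.001 0" --pt "0 -0.002 0" --pt "0 -0.003 0" --pt "0 -0.004 0" --pt "0 -0.005 0" --pt "0 -0.006 0" --pt "0 -0.007 0" --pt "0 -0.008 0" --spin '[0, 0, 0, 0, 0, 0, 0, 0]'

```text
t: 11.83
tcp_pos: [0.5144, -0.0356, 0.0884]
tool_rot: [-0.0, 0.988, -0.154, -0.0]
contact_force: [0.1, -0.0, -0.0]
gripper_width: 0.001
grasp_force: 0.0
```

Emit:
drive_tool --pt "0 -0.001 0" --pt "0 -0.002 0" --pt "0 -0.003 0" --pt "0 -0.004 0" --pt "0 -0.005 0" --pt "0 -0.006 0" --pt "0 -0.006 0" --pt "0 -0.006 0" --spin '[0, 0, 0, 0, 0, 0, 0, 0]'

```text
t: 12.5
tcp_pos: [0.5162, -0.0299, 0.0884]
tool_rot: [-0.0, 0.988, -0.154, 0.0]
contact_force: [0.1, -0.9, 0.4]
gripper_width: 0.002
grasp_force: 0.5
```

```bash
python3 -c "
from u import *
st()"
```

```text
t 12.5 unit mm [  -0.7 -142.8] z 88.4 yaw err deg -0.09 F [ 0.1 -0.9  0.4] w 0.0 j6 1.82
```

Emit:
drive_tool --pt "0 -0.0007 0" --pt "0 -0.0014 0" --pt "0 -0.0021 0" --pt "0 -0.0028 0" --pt "0 -0.0035 0" --pt "0 -0.004 0" --pt "0 -0.004 0" --pt "0 -0.004 0" --spin '[0, 0, 0, 0, 0, 0, 0, 0]'

```text
t: 13.17
tcp_pos: [0.5174, -0.026, 0.0884]
tool_rot: [-0.0, 0.988, -0.154, -0.0]
contact_force: [-0.2, -1.2, 0.6]
gripper_width: 0.001
grasp_force: 0.5
```

```bash
python3 -c "
from u import *
st()"
```

```text
t 13.17 unit mm [  -0.7 -138.7] z 88.4 yaw err deg -0.09 F [-0.2 -1.2  0.6] w 0.0 j6 1.83
```

Emit:
drive_tool --pt "0 -0.0006 0" --pt "0 -0.0012 0" --pt "0 -0.0018 0" --pt "0 -0.0024 0" --pt "0 -0.003 0" --pt "0 -0.0035 0" --pt "0 -0.004 0" --pt "0 -0.004 0" --spin '[0, 0, 0, 0, 0, 0, 0, 0]'

```text
t: 13.83
tcp_pos: [0.5186, -0.0222, 0.0884]
tool_rot: [-0.0, 0.988, -0.154, -0.0]
contact_force: [-0.2, -1.4, -0.3]
gripper_width: -0.001
grasp_force: 0.7
```

```bash
python3 look2.py s5
```

```text
t 13.83 unit mm [  -0.7 -134.7] z 88.4 yaw err deg -0.09 F [-0.2 -1.4 -0.3] w -0.0 j6 1.83
finger ang -90.3 r 0.1347
hub [299.29429429 296.23048048]
[300. 141.] 236 r mm 51.8 ang deg -0.1
[435. 375.] 1171 r mm 52.3 ang deg -120.1
[164. 375.] 398 r mm 52.3 ang deg 120.3
```

Light push (about 1.5 N), bolt sliding, wheel unmoved. I'll keep going.

Emit:
drive_tool --pt "0 -0.0006 0" --pt "0 -0.0012 0" --pt "0 -0.0018 0" --pt "0 -0.0024 0" --pt "0 -0.003 0" --pt "0 -0.0035 0" --pt "0 -0.004 0" --pt "0 -0.004 0" --spin '[0, 0, 0, 0, 0, 0, 0, 0]'

```text
t: 14.55
tcp_pos: [0.5198, -0.0184, 0.0884]
tool_rot: [-0.0, 0.988, -0.154, 0.0]
contact_force: [-1.2, -1.8, 0.4]
gripper_width: -0.001
grasp_force: 0.7
```

Emit:
drive_tool --pt "0 -0.0004 0" --pt "0 -0.0008 0" --pt "0 -0.0012 0" --pt "0 -0.0016 0" --pt "0 -0.002 0" --pt "0 -0.002 0" --pt "0 -0.002 0" --pt "0 -0.002 0" --spin '[0, 0, 0, 0, 0, 0, 0, 0]'

```text
t: 15.22
tcp_pos: [0.5199, -0.0181, 0.0884]
tool_rot: [0.001, 0.988, -0.153, -0.0]
contact_force: [-3.1, -11.8, 3.3]
gripper_width: 0.002
grasp_force: 6.3
```

Hard stop at 12 N after more than 12 mm of travel, well past the rim, so this is the buffer. One slight extra nudge to about 15 N, then I'll look.

Emit:
drive_tool --pt "0 -0.0001 0" --pt "0 -0.0002 0" --pt "0 -0.0003 0" --pt "0 -0.0004 0" --pt "0 -0.0005 0" --pt "0 -0.0005 0" --pt "0 -0.0005 0" --pt "0 -0.0005 0" --spin '[0, 0, 0, 0, 0, 0, 0, 0]'

```text
t: 15.88
tcp_pos: [0.5199, -0.018, 0.0884]
tool_rot: [0.001, 0.988, -0.153, -0.0]
contact_force: [-4.0, -15.2, 4.0]
gripper_width: 0.004
grasp_force: 7.7
```

```bash
python3 -c "
from u import *
st()"
```

```text
t 15.88 unit mm [  -0.8 -130.3] z 88.4 yaw err deg -0.04 F [ -4.  -15.2   4. ] w 0.0 j6 1.85
```

Now retreat outward along −y, then up and away.

Emit:
drive_tool --pt "0 0.001 0" --pt "0 0.003 0" --pt "0 0.01 0" --pt "0 0.025 0" --pt "0 0.04 0" --pt "0 0.05 -0.01" --pt "0 0.06 -0.035" --pt "0 0.07 -0.07" --spin '[0, 0, 0, 0, 0, 0, 0, 0]'

```text
t: 16.55
tcp_pos: [0.4973, -0.0831, 0.1577]
tool_rot: [-0.0, 0.988, -0.154, -0.002]
contact_force: [0.4, -0.4, 0.1]
gripper_width: 0.003
grasp_force: 0.0
```

Emit:
drive_tool --pt "0 0.02 -0.02" --pt "0 0.04 -0.04" --pt "0 0.06 -0.05" --pt "0 0.08 -0.05" --pt "0 0.09 -0.05" --pt "0 0.09 -0.05" --pt "0 0.09 -0.05" --pt "0 0.09 -0.05" --spin '[0, 0, 0, 0, 0, 0, 0, 0]'

```text
t: 17.22
tcp_pos: [0.4719, -0.1679, 0.2081]
tool_rot: [-0.0, 0.988, -0.154, -0.0]
contact_force: [0.4, 0.4, 0.4]
gripper_width: 0.003
grasp_force: 0.0
```

```bash
python3 look2.py s6; python3 look.py l6; python3 -c "
from u import *
g=ctrl.grab_frame('scene');im=g['frame']; t=ctrl.grab_frame('top')['frame']
cv2.imwrite('pics/both6.png',np.hstack([cv2.resize(t[180:280,195:330,::-1],(405,300),interpolation=2),cv2.resize(im[140:215,185:285,::-1],(395,300),interpolation=2)]))
"
```

```text
t 17.22 unit mm [  -1.2 -287.7] z 208.1 yaw err deg -0.1 F [0.4 0.4 0.4] w 0.0 j6 1.53
finger ang -90.2 r 0.2877
hub [299.42522659 296.30287009]
[300. 141.] 218 r mm 51.9 ang deg -0.1
[435. 375.] 1149 r mm 52.3 ang deg -120.1
[164. 375.] 400 r mm 52.3 ang deg 120.3
t 17.27 unit mm [  -1.2 -287.5] z 208.0 yaw err deg -0.07 F [ 0.5 -0.5  0. ] w -0.0 j6 1.53
finger ang -90.2 r 0.2875
[257.6 205.1] 30 r 0.0523 ang rad 0.007
[232.2 210.4] 17 r 0.0522 ang rad 1.037
[274.6 221.6] 10 r 0.0522 ang rad -0.925
[223.5 235.5] 32 r 0.0519 ang rad 2.091
[267.2 249.9] 57 r 0.0517 ang rad -2.09
[241.5 255.6] 25 r 0.0519 ang rad -3.124
```

View pics/both6.png

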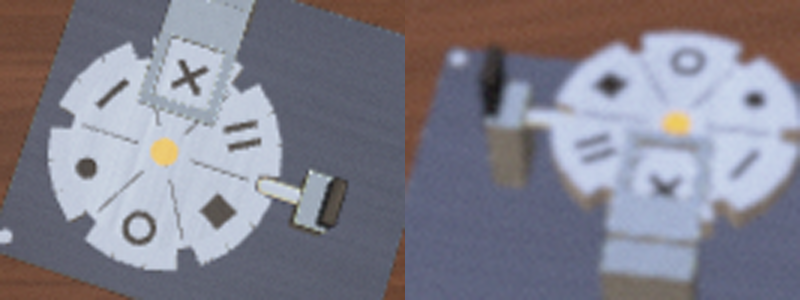

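The cross is centred in the window. The bolt nose sits deep in the notch (crop pixel (260,185)), with the tab up against the guide block. I'm handing it in.

```bash
python3 -c "
from rig import ctrl
print(ctrl.close_job())"
```

```text
the job is handed in; nothing more can be done
None
```

The wheel is set to the cross (0.01 rad or less off centre in both camera views), the lock bolt is pushed to its stop in the rim notch at about 16 N, and I handed the job in at about 17 s with the arm clear and the jar, bowl and cup untouched.

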